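# Show a dose in the day dispenser for the second check

### The job

For the second check of the medicines, push the grip bar of the day dispenser's clear cover with the fingertips so that it slides open to the left, just far enough to uncover the whole compartment with the long capsule while the next one stays mostly covered. Then point at the capsule: hold the fingertips still and straight down a few centimetres above it for about two seconds, touching nothing. Then push the cover fully shut; only push, pinch or pick up nothing, touch none of the doses and leave everything else where it is.

Things in the scene. Friction and masses are not known exactly. Their poses are not given: they have to be found in the camera images.
- dispenser: Day dispenser: blue plastic tray 80 (x) by 206 (y) by 28 mm high, fixed. Origin: centre of its underside; y along the row, roughly to the robot's left, x away from the robot. Four compartments 47.75 mm long in y, 74 mm wide in x, centres at y = -76.1, -25.4, 25.4, 76.1 mm; 3 mm walls between (tops z = 21.5 mm), floor z = 4 mm. Long side walls up to z = 28 mm guide the cover.
- cover (a joint): Slide of the clear cover (m): 0 = shut, grows as it opens along the dispenser's +y; stops at 0 and 0.165. May start ajar (up to 0.012). 0.051 uncovers the first compartment (y = -76.1 mm), 0.102 the first two, 0.152 the first three. About 1 N moves it and it stays where left; it cannot lift out.
- cover_edge (a point): Middle of the cover's leading (-y) edge, on its upper face, 24.4 mm above the worktop; moves with the cover, axes as the dispenser's. What lies on its -y side is uncovered. Shut, it lies at y = -101 mm in the dispenser's frame. The cover is a clear plate 72 by 202 by 2.4 mm reaching from here to +y.
- grip_bar (a point): Top centre of the cover's grip bar, a white bar standing on the cover, 8 mm to +y of its leading edge: 50 mm long in x, 6 mm thick in y, top 38 mm above the worktop and 13.6 mm above the cover's upper face. Push its -y side to open the cover, its +y side to shut it.
- capsule: The dose to point at: a loose long white capsule, 26 mm long (its x) and 10 mm thick, lying on the floor of one of the first three compartments, near its centre. Origin: centre of its underside.
- large_tablet: A loose round white tablet, 17 mm across and 6 mm thick, alone in another of the first three compartments. Origin: centre of its underside.
- small_tablet: A loose round white tablet, 12 mm across and 5 mm thick, alone in another of the first three compartments. Origin: centre of its underside.
- night_tablet: A loose round white tablet, 12 mm across and 5 mm thick, in the fourth compartment (+y end). Origin: centre of its underside.
- medicine_bottle: Bystander: brown medicine bottle with a light cap, 46 mm across, 85 mm high, standing behind the dispenser. Origin: centre of its underside.
- carton: Bystander: small pale medicine carton, 41 by 55 by 85 mm high, standing behind the dispenser. Origin: centre of its underside.
- blister_pack: Bystander: flat blister pack, 42 by 95 by 5 mm, lying to the right of the dispenser. Origin: centre of its underside.
- pen: Bystander: blue pen, 145 mm long and 9 mm thick, lying to the left of the dispenser. Origin: centre of its underside.
- tape: Bystander: roll of tape lying flat, 94 mm across, 48 mm high, to the left of the dispenser. Origin: centre of its underside.

How it is judged:
By the outcome, as a careful person would: the job done as asked, in the order asked, and still so for the second after the job is handed in, with the robot touching nothing.
It also fails if it takes over 53 s, if anything falls off the work surface, if the arm or the gripper's body presses on something with over 40 N, if the wrist force passes 120 N, or if a joint passes its speed limit or range.

### The arm

A 6-joint arm with a two-finger parallel gripper is mounted at the origin on a cart in front of the work surface, level with it; the furniture and walls round the work are solid. World frame = base frame: x ahead of the robot, y to its left, z up, the work surface at z = 0. Lengths are in m, angles in rad, forces in N, time in s.
With the tool pointing down it reaches from about 0.35 to 0.775 m from the base axis. Payload 7.3 kg.
Tool frame: the origin (TCP) lies at the centre of the arm's flange, where the gripper is bolted on; the fingertips stand 178 mm ahead of it and the grasp point (between the pads) lies 159 mm ahead of it; z points along the fingers, y is the line along which they close (so a half turn about z gives the same grasp; the last joint's range is limited). The gripper opens to 92 mm and grips with 3 to 60 N. Pads are 19 mm wide; open, the fingers measure 130 mm over their backs; the gripper's body (75 mm by 190 mm) begins 47 mm behind the grasp point.
Start: joints at [1.139, 0.342, 1.524, -0, 1.275, -0.146], TCP at [0.148, 0.504, 0.405] pointing down, gripper open.
Joint ranges: [-2.53, 2.53], [-0.77, 2.02], [0.04, 2.7], [-1, 4.14], [0.28, 2.66], [-3.11, 3.11]. Speed limits (rad/s): [2.57, 2.57, 3.14, 3.14, 3.14, 3.14].

### API

Orientations are given as [roll, pitch, yaw] about the fixed x, y, z axes, in that order (R = Rz(yaw) Ry(pitch) Rx(roll)).
In Python, from cell import robot, optics gives the robot as it stands (robot), with the cameras (optics).
- The arm moves only by the shell command python3 drive.py [OPENING] [FORCE], which reads ROWS from standard input. ROWS is a JSON object whose key "deltas" holds a list of rows, 1 to 8 of them, each of 6 numbers: dx, dy, dz in a scale on which 1.0 is 0.8 m, then a rotation vector rx, ry, rz in shares of pi rad (1.0 is pi rad); each row shifts and turns the commanded pose from where the row before left it, along the tool's axes as they then stand; what a row does not reach is not made up. A row lasts 1/12 s, in which the tool goes at most 0.0417 m and 0.125 rad, less where a joint would pass 70% of its speed; a pose out of reach is approached as far as the arm can. OPENING is the finger opening in m, set as the command begins (- or left out keeps the last). The fingers move at their own pace and stop on an object; FORCE is the grip in N (left out, the last holds). Time passes only in rows, so rows that do not move let the fingers close. It prints the time, the measured TCP pose, the force, the opening and the grip force at its end. No shift or turn number may pass 1 either way. Input that does not fit is refused with a message, and nothing moves.
- robot.observe(): the state, without advancing time (a new reading comes with each control period).
- optics.read_camera(name): name is "side" or "top" or "wrist"; returns a dict with "image" (480x640x3 uint8, red, green, blue), "fx", "fy", "cx", "cy" (pixels), "pose" (4x4, takes a point from camera to world coordinates). Camera axes: x right, y down, z forward; pixel columns grow to the right and rows downward; lengths in m; the calibration is good to about 2 mm. A picture is of the moment at which its call begins. There is no depth.
- robot.hand_in(): hands the job in; it is judged then, once.
The state is a dict: "time": time; "qpos": joint angles; "qvel": joint speeds; "joint_efforts": joint torques, N m; "tool_pos": TCP position; "tool_rot": TCP orientation; "contact_force": force on the tool from outside, world axes, zero at the start; "torque": the same for the moment, N m; "opening": finger opening in m; "grip_force": force on a finger pad.
Only numpy, scipy, OpenCV 4.12 (cv2) and the standard library are available. Lean on these libraries where they do the work, as an engineer would, in place of code of your own. Each camera call takes 0.05 s, during which the arm holds its last target. There are 200 camera calls.

## Working session

There is one attempt and no reset: what is moved stays moved. The work goes in short steps, Python scripts to look and compute and a shell command to move; the robot and the scene stay as the last step left them, time stands still between calls to the robot, and variables do not carry over. Pictures are saved under pics/ and viewed, at most 10 in all, crops included, and the job is handed in when it is done.

```bash
ls; mkdir -p pics; python3 - <<'E'
from cell import robot, optics
import cv2,numpy as np
for n in("top","side"):
    c=optics.read_camera(n);cv2.imwrite(f"pics/{n}0.png",c["image"][:,:,::-1]);print(n,c["fx"],c["fy"],c["cx"],c["cy"],np.round(c["pose"],4).tolist())
print(robot.observe())
E
```

```text
cell.py
drive.py
pics
top 450.08122903330553 450.08122903330553 318.3118242849234 231.23580047186616 [[-0.0823, -0.9761, 0.201, 0.321], [-0.9966, 0.0815, -0.0122, 0.0572], [-0.0045, -0.2014, -0.9795, 1.0511], [0.0, 0.0, 0.0, 1.0]]
side 448.2961659456703 448.2961659456703 317.2387099884386 245.21481943869904 [[0.9998, 0.0208, -0.0066, 0.5351], [0.0163, -0.5127, 0.8584, -0.8698], [0.0145, -0.8583, -0.5129, 0.6144], [0.0, 0.0, 0.0, 1.0]]
{'time': 0.1, 'qpos': array([ 1.13898717e+00,  3.42649931e-01,  1.52489983e+00,  2.38590814e-06,
        1.27540997e+00, -1.45981943e-01]), 'qvel': array([-0.00058461, -0.00295459, -0.00214674,  0.00046612, -0.00136157,
        0.00048671]), 'joint_efforts': array([ 2.12741172e-03, -4.32007670e+01, -2.44693440e+01,  7.21182232e-02,
        5.26067102e-02, -1.01691769e-04]), 'tool_pos': array([0.1479447 , 0.50360296, 0.40412347]), 'tool_rot': array([-3.14024045e+00, -2.01118352e-04,  2.85576461e+00]), 'contact_force': array([ 0.14471011,  0.29759213, -0.43526011]), 'torque': array([-0.04211954, -0.02091361,  0.05023236]), 'grip_force': 0.0, 'opening': 0.09183074464139543}
```

View pics/top0.png

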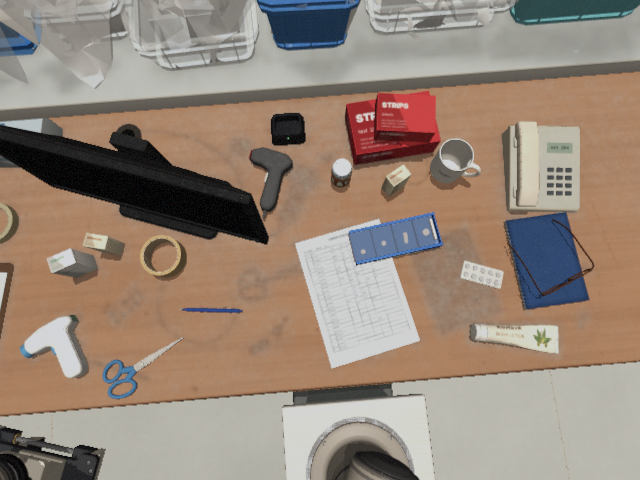

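View pics/side0.png

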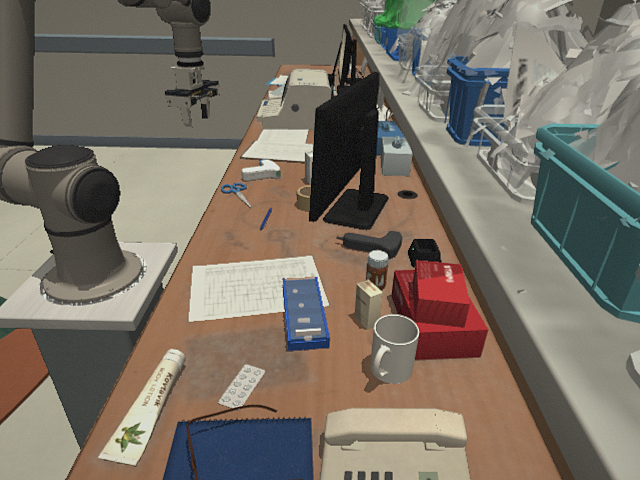

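The top view shows the dispenser at about (395,239), with the grip bar near (432,231) at its right end and the monitor to the left. The capsule seems to be in the second compartment, near (405,237). I'll enlarge to confirm.

```bash
python3 - <<'E'
import cv2,numpy as np
a=cv2.imread("pics/top0.png")[205:270,340:450];b=cv2.imread("pics/side0.png")[265:360,270:345]
a=cv2.resize(a,None,fx=7,fy=7,interpolation=cv2.INTER_CUBIC)
cv2.imwrite("pics/topz.png",a)
cv2.imwrite("pics/sidez.png",cv2.resize(b,None,fx=6,fy=6,interpolation=cv2.INTER_CUBIC))
E
```

```text
(no output)
```

View pics/topz.png

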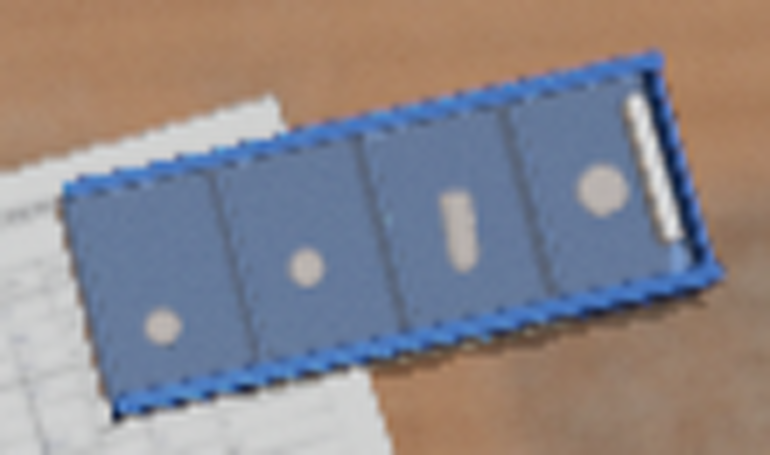

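View pics/sidez.png

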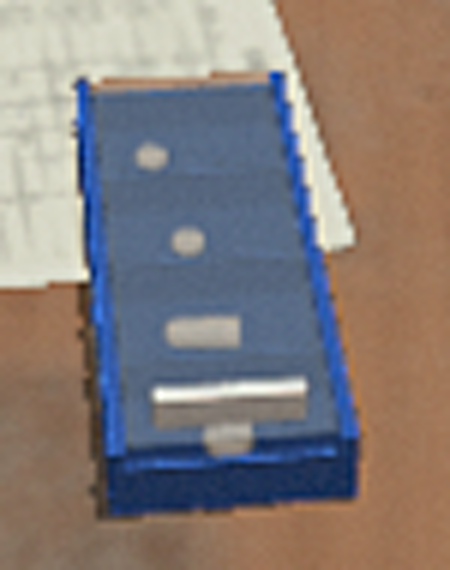

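```bash
cat > h.py <<'E'
from cell import robot, optics
import numpy as np
def ray(c,u,v,z):
    P=c["pose"];d=P[:3,:3]@np.array([(u-c["cx"])/c["fx"],(v-c["cy"])/c["fy"],1]);o=P[:3,3]
    return o+d*(z-o[2])/d[2]
def proj(c,p):
    P=c["pose"];q=P[:3,:3].T@(np.array(p)-P[:3,3]);return np.array([c["fx"]*q[0]/q[2]+c["cx"],c["fy"]*q[1]/q[2]+c["cy"]])
E
python3 - <<'E'
from h import *
np.set_printoptions(precision=4,suppress=True)
t=optics.read_camera("top");s=optics.read_camera("side")
T=lambda u,v,z:ray(t,(u+.5)/7-.5+340,(v+.5)/7-.5+205,z)
S=lambda u,v,z:ray(s,(u+.5)/6-.5+270,(v+.5)/6-.5+265,z)
for n,p in dict(FL=(63,184),FR=(660,52),NR=(720,274),NL=(112,412)).items():print("T",n,T(*p,.028))
for n,p in dict(FL=(281,73),FR=(357,436),NR=(106,455),NL=(78,80)).items():print("S",n,S(*p,.028))
print("bar",T(655,167,.038),T(636,95,.038),T(676,242,.038),"S",S(230,390,.038),S(153,393,.038),S(306,382,.038))
print("caps",T(460,230,.012),S(203,331,.012))
for n,z in(("lt",(602,190)),("st",(307,267)),("nt",(163,327))):print(n,T(*z,.008))
E
```

```text
T FL [ 0.526  -0.0256  0.028 ]
T FR [ 0.5542 -0.2286  0.028 ]
T NR [ 0.4779 -0.2382  0.028 ]
T NL [ 0.449  -0.0342  0.028 ]
S FL [ 0.528  -0.0286  0.028 ]
S FR [ 0.5556 -0.2281  0.028 ]
S NR [ 0.4769 -0.2392  0.028 ]
S NL [ 0.4513 -0.036   0.028 ]
bar [ 0.5135 -0.2189  0.038 ] [ 0.5381 -0.2159  0.038 ] [ 0.4881 -0.2224  0.038 ] S [ 0.515  -0.2191  0.038 ] [ 0.4907 -0.2213  0.038 ] [ 0.5391 -0.2145  0.038 ]
caps [ 0.5024 -0.158   0.012 ] [ 0.5039 -0.1602  0.012 ]
lt [ 0.5128 -0.2082  0.008 ]
st [ 0.4948 -0.1061  0.008 ]
nt [ 0.4785 -0.0559  0.008 ]
```

The capsule is in compartment 2, so the slide needs to reach about 0.104. Dispenser centre is about (0.502,-0.132) with yaw 0.137, and the cover is ajar by about 5 mm. I'll turn the tool so its y lies along the row, close the fingers and travel at height.

The manual's scale: shifts go in shares of 0.8 m and turns go in shares of pi rad. Converting my numbers, -0.1055 rad is -0.0336.

```bash
echo '{"deltas":[[0,0,0,0,0,-0.0336],[0,0,0,0,0,-0.0336],[0,0,0,0,0,-0.0336],[0,0,0,0,0,-0.0336]]}' | python3 drive.py 0 30
echo '{"deltas":[[-0.0138,-0.0425,0,0,0,0],[-0.0138,-0.0425,0,0,0,0],[-0.0138,-0.0425,0,0,0,0],[-0.0138,-0.0425,0,0,0,0],[-0.0138,-0.0425,0,0,0,0],[-0.0138,-0.0425,0,0,0,0],[-0.0138,-0.0425,0,0,0,0],[-0.0138,-0.0425,0,0,0,0]]}' | python3 drive.py
echo '{"deltas":[[-0.0138,-0.0425,0,0,0,0],[-0.0138,-0.0425,0,0,0,0],[-0.0138,-0.0425,0,0,0,0],[-0.0138,-0.0425,0,0,0,0],[-0.0138,-0.0425,0,0,0,0],[-0.0138,-0.0425,0,0,0,0],[-0.0138,-0.0425,0,0,0,0],[-0.0138,-0.0425,0,0,0,0]]}' | python3 drive.py
echo '{"deltas":[[-0.0138,-0.0425,0,0,0,0],[-0.0138,-0.0425,0,0,0,0],[-0.0138,-0.0425,0,0,0,0],[-0.0138,-0.0425,0,0,0,0],[-0.0138,-0.0425,0,0,0,0],[-0.0138,-0.0425,0,0,0,0],[-0.0138,-0.0425,0,0,0,0],[0,0,0,0,0,0]]}' | python3 drive.py
```

```text
time: 0.53
tool_pos: [0.148, 0.5037, 0.4045]
tool_rot: [-3.141, -0.0, -3.0]
contact_force: [0.3, 0.9, -1.1]
opening: 0.07
grip_force: 0.0
time: 1.2
tool_pos: [0.2723, 0.2446, 0.4048]
tool_rot: [3.141, 0.0, -3.005]
contact_force: [0.8, 0.5, -0.1]
opening: 0.0164
grip_force: 0.0
time: 1.87
tool_pos: [0.3965, -0.0132, 0.4048]
tool_rot: [3.141, 0.0, -3.006]
contact_force: [0.9, 1.1, -0.0]
opening: 0.0004
grip_force: 0.0
time: 2.53
tool_pos: [0.5063, -0.2417, 0.4035]
tool_rot: [-3.14, 0.0, -3.009]
contact_force: [-1.1, 0.6, 0.0]
opening: 0.0002
grip_force: 0.0
```

Converted, 0.035 m is 0.0438, 0.03 m is 0.0375.

```bash
echo '{"deltas":[[-0.0069,-0.0163,0.025,0,0,0],[-0.0069,-0.0163,0.0375,0,0,0],[0,0,0.0438,0,0,0],[0,0,0.0438,0,0,0],[0,0,0.0375,0,0,0],[0,0,0.0188,0,0,0],[0,0,0,0,0,0]]}' | python3 drive.py
python3 - <<'E'
from h import *
import cv2
print(robot.observe()["tool_pos"])
s=optics.read_camera("side")["image"][200:365,230:400,::-1];w=optics.read_camera("wrist")["image"][:,:,::-1]
cv2.imwrite("pics/c1.png",np.hstack([cv2.resize(s,(400,388),interpolation=2),cv2.resize(w,(400,388))]))
E
```

```text
time: 3.12
tool_pos: [0.518, -0.2599, 0.2356]
tool_rot: [3.136, -0.006, -3.005]
contact_force: [-0.4, 0.5, -0.0]
opening: 0.0002
grip_force: 0.0
[ 0.51800817 -0.25989165  0.23559907]
```

View pics/c1.png

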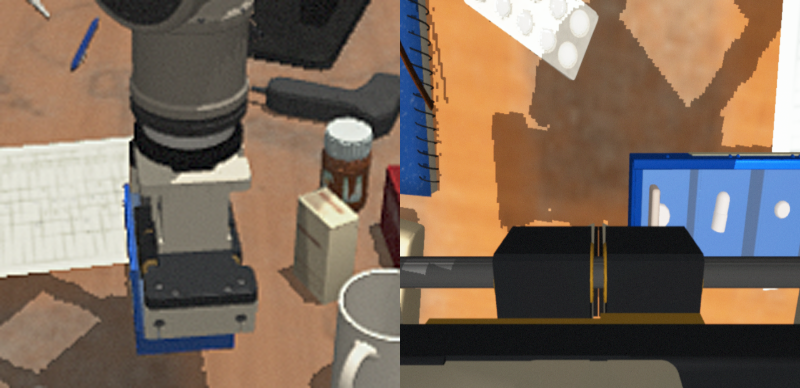

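Side view: the closed gripper hangs clear of everything at the dispenser's right end. Wrist view: the bar is at about (655,205), a large tablet is behind it, the capsule is at (721,212) in compartment 2, and the fingers are at 495–703. I'll check the fingers' width by projection.

```bash
python3 - <<'E'
from h import *
from scipy.spatial.transform import Rotation as R
np.set_printoptions(precision=4,suppress=True)
w=optics.read_camera("wrist");o=robot.observe()
M=R.from_euler("xyz",o["tool_rot"]).as_matrix()
print(o["tool_pos"],"cam in tool",M.T@(w["pose"][:3,3]-o["tool_pos"]))
for p in [(0,.019,.178),(0,-.019,.178),(0.0095,.019,.178),(-.0095,.019,.178),(.0095,.019,.12),(-.0095,.019,.12),(0,.019,.08)]:
    q=proj(w,o["tool_pos"]+M@np.array(p));print(p,400+q[0]*.625,q[1]*388/480)
f=lambda u,v,z:ray(w,(u-400)/.625,v*480/388,z)
print("bar",f(655,185,.038),f(655,222,.038),"caps",f(721,212,.01))
E
```

```text
[ 0.5197 -0.261   0.2409] cam in tool [0.0686 0.0013 0.0195]
(0, 0.019, 0.178) 624.9500009190745 243.10505276494803
(0, -0.019, 0.178) 566.7106500093028 243.22854295766288
(0.0095, 0.019, 0.178) 625.3212339555478 225.37740471620302
(-0.0095, 0.019, 0.178) 624.589179042831 260.33553228018553
(0.0095, 0.019, 0.12) 639.1102153981826 286.72359153196834
(-0.0095, 0.019, 0.12) 637.4560128024747 335.8687654134782
(0, 0.019, 0.08) 658.887666389912 418.23075989107843
bar [ 0.4903 -0.2223  0.038 ] [ 0.5118 -0.2182  0.038 ] caps [ 0.5066 -0.1562  0.01  ]
```

```bash
python3 - <<'E'
from h import *
import cv2
w=optics.read_camera("wrist")["image"][170:480,120:520,::-1]
cv2.imwrite("pics/w2.png",cv2.resize(w,(768,595),interpolation=2))
s=optics.read_camera("top")["image"]
E
```

```text
(no output)
```

View pics/w2.png

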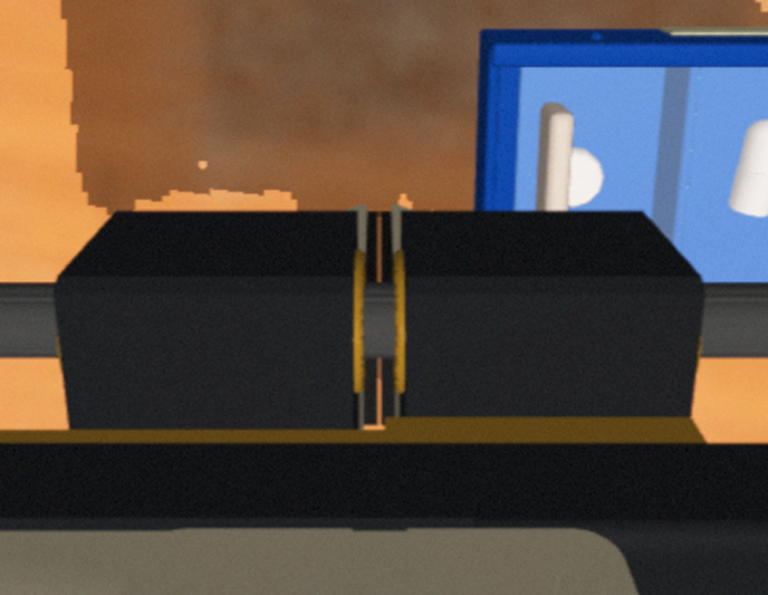

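The fingertips hide behind the gripper body in this view; the bar's near end stays visible at crop (557,155). Lower to tip height z≈0.031 and approach.

Converted, 0.012 m is 0.015, 0.006 m is 0.0075.

```bash
echo '{"deltas":[[0,0,0.015,0,0,0],[0,0,0.015,0,0,0],[0,0,0.0075,0,0,0],[0,0,0,0,0,0],[0,0,0,0,0,0]]}' | python3 drive.py
echo '{"deltas":[[0,0.0063,0,0,0,0],[0,0.0063,0,0,0,0],[0,0,0,0,0,0],[0,0,0,0,0,0]]}' | python3 drive.py
```

```text
time: 3.78
tool_pos: [0.5195, -0.261, 0.2104]
tool_rot: [-3.141, 0.001, -3.005]
contact_force: [-0.5, 1.8, -0.3]
opening: 0.0004
grip_force: 0.0
time: 4.12
tool_pos: [0.518, -0.2506, 0.2102]
tool_rot: [-3.141, 0.0, -3.005]
contact_force: [0.0, 0.8, 0.2]
opening: 0.0003
grip_force: 0.0
```

Converted, 0.008 m is 0.01, 0.007 m is 0.0088.

```bash
echo '{"deltas":[[0,0.0063,0,0,0,0],[0,0.0063,0,0,0,0],[0,0.0088,0,0,0,0],[0,0.01,0,0,0,0],[0,0.01,0,0,0,0],[0,0.01,0,0,0,0],[0,0.01,0,0,0,0],[0,0.01,0,0,0,0]]}' | python3 drive.py
echo '{"deltas":[[0,0.01,0,0,0,0],[0,0.01,0,0,0,0],[0,0.01,0,0,0,0],[0,0.0075,0,0,0,0],[0,0.005,0,0,0,0],[0,0.0025,0,0,0,0],[0,0,0,0,0,0],[0,0,0,0,0,0]]}' | python3 drive.py
cat > look.py <<'E'
from h import *
import cv2,sys
np.set_printoptions(precision=4,suppress=True)
w=optics.read_camera("wrist");cv2.imwrite(sys.argv[1],w["image"][:,:,::-1])
print(robot.observe()["tool_pos"])
E
python3 look.py pics/w3.png
```

```text
time: 4.78
tool_pos: [0.51, -0.1936, 0.2097]
tool_rot: [3.142, -0.0, -3.005]
contact_force: [0.1, -1.3, 0.1]
opening: 0.0004
grip_force: 0.4
time: 5.45
tool_pos: [0.5053, -0.1589, 0.2097]
tool_rot: [3.141, -0.0, -3.005]
contact_force: [0.9, 0.1, 0.3]
opening: 0.0003
grip_force: 0.0
[ 0.5053 -0.159   0.2096]
```

View pics/w3.png

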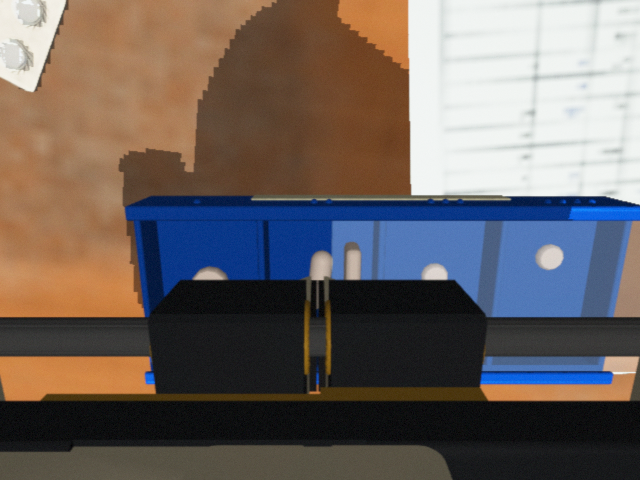

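Wrist view: the large tablet's compartment is uncovered, the cover edge is at column 331 and the bar at columns 345–360. The next compartment wall is near column 374, so about 15 mm of travel remains.

```bash
python3 - <<'E'
from h import *
np.set_printoptions(precision=4,suppress=True)
w=optics.read_camera("wrist")
D=lambda u,v,z:(lambda r:np.array([r[0]*.9906+r[1]*.1366,-r[0]*.1366+r[1]*.9906]))(ray(w,u,v,z)-[.5024,-.1323,0])
print("edge",D(331,240,.0244),D(331,270,.0244),"bar",D(345.5,262,.038),D(360,262,.038))
print("walls -26",D(264,240,.0215),D(270,240,.0215),"0:",D(374,240,.0215),D(382,240,.0215), D(485,240,.0215),D(500,240,.0215))
print("caps",D(321,265,.009),"ends",D(128,205,.028),D(630,215,.028))
E
```

```text
edge [-0.0236 -0.02  ] [-0.0105 -0.02  ] bar [-0.0185 -0.0149] [-0.0185 -0.0093]
walls -26 [-0.0229 -0.0481] [-0.0229 -0.0456] 0: [-0.0228 -0.0019] [-0.0228  0.0015] [-0.0227  0.0447] [-0.0227  0.051 ]
caps [-0.0076 -0.024 ] ends [-0.0391 -0.1004] [-0.0346  0.0986]
```

Converted, 0.005 m is 0.0063, 0.003 m is 0.0038.

```bash
echo '{"deltas":[[0,0.005,0,0,0,0],[0,0.0063,0,0,0,0],[0,0.0063,0,0,0,0],[0,0.0063,0,0,0,0],[0,0.0038,0,0,0,0],[0,0.0013,0,0,0,0],[0,0,0,0,0,0],[0,0,0,0,0,0]]}' | python3 drive.py
python3 look.py pics/w4.png
```

```text
time: 6.22
tool_pos: [0.5021, -0.1359, 0.2097]
tool_rot: [3.141, -0.0, -3.005]
contact_force: [0.1, -0.1, -0.7]
opening: 0.0003
grip_force: 0.0
[ 0.5021 -0.136   0.2096]
```

View pics/w4.png

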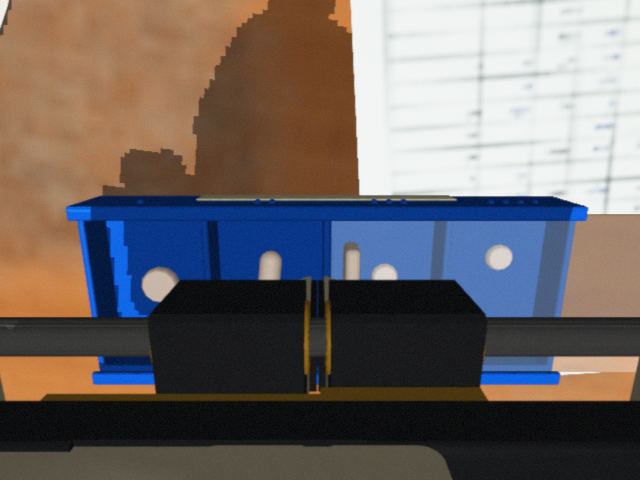

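The cover edge (column 331) now sits just past the wall between compartments 2 and 3. The capsule's compartment is fully open and the third is covered. Next I'll point.

Converted, -0.007 m is -0.0088, -0.006 m is -0.0075.

```bash
echo '{"deltas":[[0,-0.0063,0,0,0,0],[0.0013,-0.0088,-0.005,0,0,0],[0.0013,-0.0075,-0.0075,0,0,0],[0,-0.0056,-0.005,0,0,0],[0,0,0,0,0,0],[0,0,0,0,0,0],[0,0,0,0,0,0],[0,0,0,0,0,0]]}' | python3 drive.py
for i in 1 2 3 4; do echo '{"deltas":[[0,0,0,0,0,0],[0,0,0,0,0,0],[0,0,0,0,0,0],[0,0,0,0,0,0],[0,0,0,0,0,0],[0,0,0,0,0,0],[0,0,0,0,0,0],[0,0,0,0,0,0]]}' | python3 drive.py | sed -n 1,4p; done
python3 look.py pics/w5.png
```

```text
time: 6.93
tool_pos: [0.5031, -0.1585, 0.2236]
tool_rot: [3.141, -0.0, -3.005]
contact_force: [0.8, -0.4, -0.1]
opening: 0.0008
grip_force: 0.0
time: 7.6
tool_pos: [0.5032, -0.1587, 0.2237]
tool_rot: [3.142, 0.0, -3.005]
contact_force: [0.5, -0.2, 0.7]
time: 8.27
tool_pos: [0.5032, -0.1587, 0.2237]
tool_rot: [3.142, 0.0, -3.005]
contact_force: [0.8, 0.0, -0.2]
time: 8.93
tool_pos: [0.5032, -0.1587, 0.2237]
tool_rot: [3.142, 0.0, -3.005]
contact_force: [0.3, 1.3, 0.1]
time: 9.6
tool_pos: [0.5032, -0.1587, 0.2237]
tool_rot: [3.142, 0.0, -3.005]
contact_force: [0.4, -0.9, 1.1]
[ 0.5032 -0.1587  0.2237]
```

View pics/w5.png

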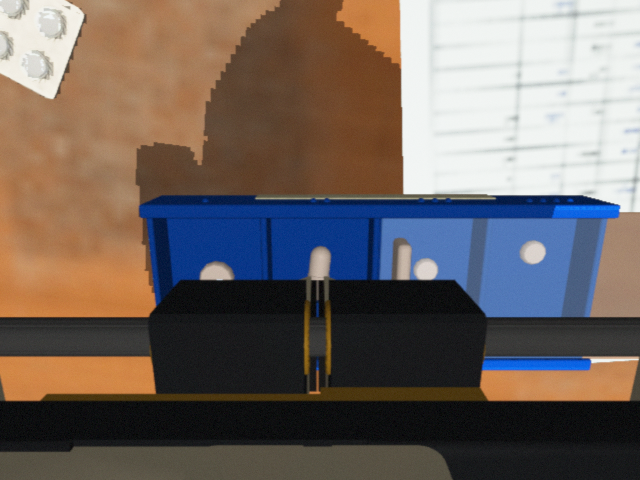

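The fingers (column 318) are directly over the capsule (column 320), held still for about 2.7 s with nothing touched. The cover edge is at column 380, right at the wall. Now I'll cross over the bar and shut the cover.

Converted, 0.02 m is 0.025, -0.003 m is -0.0038.

```bash
echo '{"deltas":[[0,0,-0.0188,0,0,0],[0,0,-0.0188,0,0,0],[0,0.015,-0.0025,0,0,0],[-0.0038,0.025,0,0,0,0],[0,0.025,0,0,0,0],[0,0.0175,0,0,0,0],[0,0.0075,0,0,0,0],[0,0,0,0,0,0]]}' | python3 drive.py
echo '{"deltas":[[0,0,0.015,0,0,0],[0,0,0.0188,0,0,0],[0,0,0.015,0,0,0],[0,0,0.0075,0,0,0],[0,0,0,0,0,0],[0,0,0,0,0,0]]}' | python3 drive.py
```

```text
time: 10.32
tool_pos: [0.4961, -0.0855, 0.2555]
tool_rot: [3.141, -0.001, -3.003]
contact_force: [-0.5, -0.4, 0.6]
opening: 0.0004
grip_force: 0.0
time: 10.82
tool_pos: [0.4966, -0.0874, 0.2107]
tool_rot: [3.141, -0.0, -3.006]
contact_force: [-0.0, -0.1, 0.7]
opening: 0.0005
grip_force: 0.0
```

Converted, -0.008 m is -0.01, -0.006 m is -0.0075.

```bash
echo '{"deltas":[[0,-0.01,0,0,0,0],[0,-0.01,0,0,0,0],[0,-0.0075,0,0,0,0],[0,-0.01,0,0,0,0],[0,-0.01,0,0,0,0],[0,-0.01,0,0,0,0],[0,-0.01,0,0,0,0],[0,-0.01,0,0,0,0]]}' | python3 drive.py
echo '{"deltas":[[0,-0.01,0,0,0,0],[0,-0.01,0,0,0,0],[0,-0.01,0,0,0,0],[0,-0.01,0,0,0,0],[0,-0.01,0,0,0,0],[0,-0.0075,0,0,0,0],[0,-0.005,0,0,0,0],[0,0,0,0,0,0]]}' | python3 drive.py
echo '{"deltas":[[0,-0.0025,0,0,0,0],[0,-0.0025,0,0,0,0],[0,0,0,0,0,0],[0,0,0,0,0,0]]}' | python3 drive.py
```

```text
time: 11.48
tool_pos: [0.5052, -0.1494, 0.2111]
tool_rot: [-3.141, 0.001, -3.006]
contact_force: [1.1, 1.4, 4.0]
opening: 0.0006
grip_force: 1.8
time: 12.15
tool_pos: [0.5116, -0.1989, 0.2105]
tool_rot: [-3.142, -0.0, -3.006]
contact_force: [0.2, -0.2, 1.2]
opening: 0.0004
grip_force: 0.0
time: 12.48
tool_pos: [0.5119, -0.2017, 0.2103]
tool_rot: [3.141, -0.001, -3.005]
contact_force: [-0.4, -0.3, -0.1]
opening: 0.0005
grip_force: 0.0
```

Converted, -0.003 m is -0.0038, -0.002 m is -0.0025.

```bash
echo '{"deltas":[[0,-0.0038,0,0,0,0],[0,-0.0025,0,0,0,0],[0,0,0,0,0,0],[0,0,0,0,0,0]]}' | python3 drive.py
echo '{"deltas":[[0,-0.0025,0,0,0,0],[0,0,0,0,0,0],[0,0,0,0,0,0]]}' | python3 drive.py
echo '{"deltas":[[0,-0.0013,0,0,0,0],[0,0,0,0,0,0],[0,0,0,0,0,0]]}' | python3 drive.py
echo '{"deltas":[[0,-0.0013,0,0,0,0],[0,0,0,0,0,0],[0,0,0,0,0,0]]}' | python3 drive.py
```

```text
time: 12.82
tool_pos: [0.5128, -0.207, 0.2106]
tool_rot: [-3.142, -0.0, -3.005]
contact_force: [-0.0, 0.0, -0.2]
opening: 0.0004
grip_force: 0.0
time: 13.07
tool_pos: [0.5132, -0.2089, 0.2107]
tool_rot: [-3.141, 0.0, -3.005]
contact_force: [-0.4, 0.4, -0.4]
opening: 0.0003
grip_force: 0.1
time: 13.32
tool_pos: [0.5133, -0.2098, 0.2107]
tool_rot: [3.142, 0.0, -3.005]
contact_force: [0.2, 0.7, -0.2]
opening: 0.0009
grip_force: 0.2
time: 13.57
tool_pos: [0.5134, -0.2108, 0.2107]
tool_rot: [3.142, 0.0, -3.005]
contact_force: [-0.1, -0.6, 0.0]
opening: 0.0005
grip_force: 0.2
```

Converted, -0.001 m is -0.0013.

```bash
for i in 1 2 3; do echo '{"deltas":[[0,-0.0013,0,0,0,0],[0,0,0,0,0,0],[0,0,0,0,0,0]]}' | python3 drive.py; done
```

```text
time: 13.82
tool_pos: [0.5135, -0.2118, 0.2107]
tool_rot: [-3.142, 0.0, -3.005]
contact_force: [0.5, 0.8, 0.8]
opening: 0.0001
grip_force: 0.2
time: 14.07
tool_pos: [0.5136, -0.2125, 0.2106]
tool_rot: [3.141, -0.0, -3.005]
contact_force: [-0.1, 2.1, 1.0]
opening: 0.0005
grip_force: 1.3
time: 14.32
tool_pos: [0.5137, -0.2129, 0.2106]
tool_rot: [3.14, -0.0, -3.005]
contact_force: [0.5, 5.9, 1.7]
opening: -0.0001
grip_force: 2.9
```

Force is building against the end stop, so the cover is shut. I'll back off, raise and check.

Converted, -0.001 m is -0.0013.

```bash
echo '{"deltas":[[0,-0.0013,0,0,0,0],[0,0,0,0,0,0],[0,0,0,0,0,0]]}' | python3 drive.py | sed -n 4p
echo '{"deltas":[[0,0.0075,0,0,0,0],[0,0.0125,0,0,0,0],[0,0.0063,-0.0125,0,0,0],[0,0,-0.0375,0,0,0],[0,0,-0.0438,0,0,0],[0,0,-0.0438,0,0,0],[0,0,-0.0438,0,0,0],[0,0,-0.025,0,0,0]]}' | python3 drive.py
echo '{"deltas":[[0.025,0.025,0,0,0,0],[0.0375,0.0375,0,0,0,0],[0.0375,0.0375,0,0,0,0],[0.0375,0.0375,0,0,0,0],[0.0125,0.0375,0,0,0,0],[0,0.025,0,0,0,0],[0,0,0,0,0,0],[0,0,0,0,0,0]]}' | python3 drive.py
python3 - <<'E'
from h import *
import cv2
b=optics.read_camera("side")["image"][265:360,270:345,::-1];t=optics.read_camera("top")["image"][205:270,340:450,::-1]
cv2.imwrite("pics/f.png",np.hstack([cv2.resize(b,(375,475),interpolation=2),cv2.resize(t,(425,475),interpolation=2)]))
E
```

```text
contact_force: [0.1, 9.1, 2.7]
time: 15.23
tool_pos: [0.5111, -0.1937, 0.3807]
tool_rot: [-3.137, 0.005, -3.005]
contact_force: [0.5, -0.2, 0.6]
opening: 0.0006
grip_force: 0.0
time: 15.9
tool_pos: [0.372, -0.0524, 0.3766]
tool_rot: [-3.14, 0.002, -3.003]
contact_force: [-0.7, 0.4, 0.4]
opening: 0.0003
grip_force: 0.0
```

View pics/f.png

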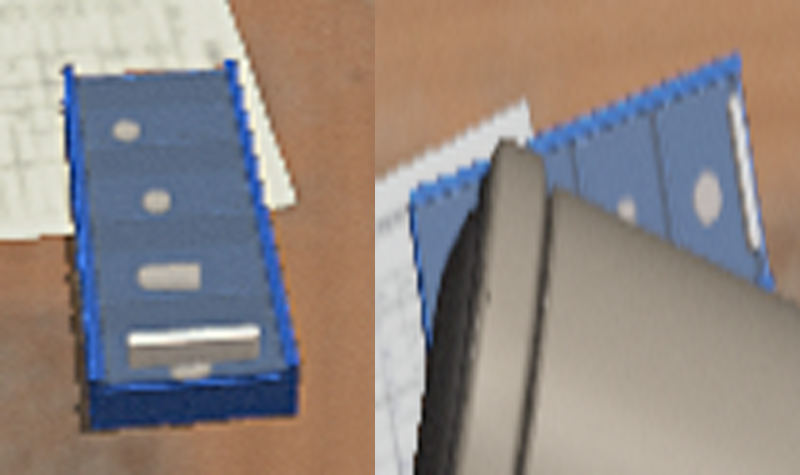

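The cover is shut: the bar is at the right end (side crop (193,337), top crop (745,170)). The doses are in place and the robot is clear.

```bash
python3 -c "
from cell import robot, optics
print(robot.hand_in())"
```

```text
the job is handed in; nothing more can be done
None
```

Job handed in at about 16 s: I pushed the cover open to about 0.104 m to uncover the capsule's compartment (the second), held the fingertips about 3 cm above the capsule for about 2.7 s, then pushed the cover shut against its stop without touching any doses.

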